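Tip the brass locking ball into the puzzle box

ROBOT

A 7-joint arm with a two-finger parallel gripper is mounted at the origin on the work surface. World frame = base frame: x ahead of the robot, y to its left, z up, the work surface at z = 0. Lengths are in mm, angles in rad, forces in N, time in s.
With the tool pointing down it reaches from about 400 to 875 mm from the base axis. Payload 19.3 kg.
Tool frame: the origin (TCP) lies at the very end of the fingers, on their centre line; the grasp point (between the pads) lies 19 mm behind it (grip_point_offset is the z of the grasp point in the tool frame, in mm); z points along the fingers, x is the direction in which the jaws open and shut, and the axes are right-handed (so a half turn about z gives the same grasp; the last joint's range is limited). The gripper opens to 85 mm and grips with 20 to 120 N. Pads are 22 mm wide; open, the fingers measure 114 mm over their backs; the gripper's body (76 mm by 85 mm) begins 54 mm behind the grasp point. The pads swing forward as they close: fully open they stand 13 mm farther back than shut.
Start: joints at [1.273, 0.521, -0.036, 1.599, 0.021, 1.021, -0.113], TCP at [141.119, -608.851, 231.291] pointing down, gripper open.
Joint ranges: [-2.91, 2.91], [-0.3, 2.13], [-1.5, 1.42], [0.17, 2.43], [-1.26, 4.41], [0.16, 1.93], [-2.52, 2.52]. Speed limits (rad/s): [1.89, 1.89, 2.39, 2.39, 3.01, 3.01, 3.01].

INTERFACE

Orientations are given as a 3x3 rotation matrix whose columns are the frame's x, y, z axes.
In Python, from workcell import movep, movel, goto_joints, open_gripper, clamp, wait, inverse_kinematics, read_state, camera, PlanningError, finish_job, grip_point_offset gives the robot as it stands. Calls block until the motion is done:
- movep(position, orientation): joint-space move of the TCP to a pose.
- movel(position, frame=None, max_speed=150, guard=None): straight line of the TCP; frame=None keeps the orientation; max_speed is the mean speed in mm/s. With guard (N) it stops when the force on the tool has changed by that much, and returns True; else False.
- goto_joints(angles): joint-space move.
- open_gripper() and clamp(): open the fingers fully, or close them until they stop; the grip force is fixed at half the most.
- wait(seconds).
- inverse_kinematics(position, orientation): joint angles nearest the present ones, or None.
- read_state(): the state.
- camera(name): name is "scene" or "top" or "wrist"; returns a dict with "image" (480x640x3 uint8, blue, green, red), "range_z" (480x640 float32, mm along the optical axis (not along the pixel's ray), 0 where there is no reading), "fx", "fy", "cx", "cy" (pixels), "dist_coeffs" ([k1, k2, p1, p2, k3] as OpenCV has them; the pictures are not rectified), "cam_to_world" (4x4, takes a point from camera to world coordinates). Camera axes: x right, y up, looking along -z (the intrinsics and any distortion apply to the point x, -y, -z); pixel columns grow to the right and rows downward; lengths in mm; the calibration is good to about 2 mm. A picture is of the moment at which its call begins.
A pose or a line that the arm cannot do raises PlanningError and nothing moves.
- finish_job(): hands the job in, once; it reports no verdict.
The state is a dict: "time": time; "qpos": joint angles; "qvel": joint speeds; "joint_efforts": joint torques, N m; "eef_pos": TCP position; "tool_rot": TCP orientation; "ft_force": force on the tool from outside, world axes, zero at the start; "torque": the same for the moment, N m; "finger_gap": finger opening in mm.
Only numpy, scipy, OpenCV 4.12 (cv2) and the standard library are available. Lean on these libraries where they do the work, as an engineer would, in place of code of your own. Each camera call takes 0.05 s, during which the arm holds its last target.

TASK

The half-finished box needs its brass locking ball. With the flap still shut, turn the pocket wheel by its bar handle until the brass ball sits over the middle of the steel flap, then push the red-topped lever over, away from the wheel, so the flap tips and the ball rolls into the box. Leave the dark steel ball in its pocket and do not shift the box.

Things in the scene. Friction and masses are not known exactly. Their poses are not given: they have to be found in the camera images.
- wheel: Pale wooden wheel, 152 mm wide, 16 thick, lying on a dark stand; 8 open-bottomed pockets (26 mm bore) on a 60 mm radius, at 45 degree steps from its x. Origin: on its axis at the underside, 91.5 mm above the table, z up. Central dark bar handle, 60 mm along x, 16 thick along y, from 16 to 65 mm above origin: pinch from above and turn, either way. Friction 0.1 N m; stays where left.
- tipper: Steel flap and lever, one hinged part. Origin on the hinge line, 40 mm from the wheel's axis, 86 mm above the table. Shut: z up, x level and away from the wheel's axis; flap x 1 to 44 mm, y -25 to 25, top flush with the deck at z = 4; its middle is x = 20, y = 0. It turns about y to a stop at 0.9 rad, its outer edge falling; a ball rolls off beyond 0.65 rad. Stays where left.
- lever_knob (a point): Centre of the red 18 mm ball atop the tipper's lever, an upright 10 mm brass rod from the hinge line, at x = 0, y = 110 mm, z = 60 mm of the tipper (146 mm above the table, beside the deck, whose edge is at y = 88 mm). Push the lever towards the tipper's x (away from the wheel) with 1 to 2 N until the stop; the knob then has moved 47 mm out and 23 mm down.
- brass_ball_center (a point): Centre of the shiny yellow brass ball, 20 mm across, 35 g, loose in a pocket at +45 or -45 degrees from the wheel's x axis. It rests on the stand's deck (centre 100 mm above the table) and is pushed round by the wheel; at the start 25 to 65 degrees to one side of the flap.
- steel_ball_center (a point): Centre of the dark grey steel ball, 20 mm across, in the pocket on the other side of the flap: to be left in its pocket (it may ride round with the wheel).
- carcass: Half-finished pale box, open on top, 130 x 110 mm and 40 mm high, walls and floor 6 mm; loose, 0.4 kg. Origin at the centre of its underside, x along the 130 mm side. It already stands below the flap's outer edge, its centre about 127 mm from the wheel's axis in the tipper's x direction.
Mind the look-alikes: they are no part of the job. Of the things shaped like the part that bears steel_ball_center, the dark steel one is meant.

How it is judged:
By the outcome, as a careful person would: the job done as asked, in the order asked, and still so for the second after the job is handed in, with the robot touching nothing.
It also fails if it takes over 45 s, if anything falls off the work surface, if the arm or the gripper's body presses on something with over 40 N, if the wrist force passes 120 N, or if a joint passes its speed limit or range.

## Working session

There is one attempt and no reset: what is moved stays moved. The work goes in short steps, each a Python script; the robot and the scene stay as the last script left them, time stands still between calls to the robot, and variables do not carry over. Pictures are saved under pics/ and viewed, and the job is handed in when it is done.

```bash
ls; mkdir -p pics; cat > h.py <<'E'
from workcell import *
import numpy as np, cv2
def pix2ray(c,u,v):
    K=np.array([[c['fx'],0,c['cx']],[0,c['fy'],c['cy']],[0,0,1]])
    p=cv2.undistortPoints(np.array([[[u,v]]],float),K,np.array(c['dist_coeffs']))[0,0]
    T=np.array(c['cam_to_world']); d=T[:3,:3]@np.array([p[0],-p[1],-1]); return T[:3,3],d
def onplane(c,u,v,z):
    o,d=pix2ray(c,u,v); return o+d*(z-o[2])/d[2]
def depthpt(c,u,v):
    o,d=pix2ray(c,u,v); return o+d*c['range_z'][int(v),int(u)]
def proj(c,P):
    K=np.array([[c['fx'],0,c['cx']],[0,c['fy'],c['cy']],[0,0,1]])
    T=np.linalg.inv(np.array(c['cam_to_world'])); p=T[:3,:3]@P+T[:3,3]; p=np.array([p[0],-p[1],-p[2]])
    return cv2.projectPoints(p.reshape(1,1,3),np.zeros(3),np.zeros(3),K,np.array(c['dist_coeffs']))[0].ravel()
E
python3 - <<'E'
from h import *
import pickle
for n in ("scene","top","wrist"):
    c=camera(n); cv2.imwrite(f"pics/{n}0.png",c['image']); pickle.dump(c,open(n+'0.pkl','wb'))
    print(n,np.round(c['cam_to_world'],2).tolist(),c['fx'],c['dist_coeffs'])
s=read_state();print(s,grip_point_offset)
E
```

```text
pics
scene [[-0.72, -0.44, 0.53, 929.48], [0.69, -0.48, 0.54, 421.08], [0.01, 0.76, 0.65, 545.4], [0.0, 0.0, 0.0, 1.0]] 622.9587924529433 [0.06121192 0.         0.         0.         0.        ]
top [[-0.02, 1.0, -0.1, 511.97], [-1.0, -0.02, -0.0, 46.55], [-0.0, 0.1, 1.0, 765.45], [0.0, 0.0, 0.0, 1.0]] 584.4009568617652 [-0.03438561  0.          0.          0.          0.        ]
wrist [[0.23, 0.94, 0.25, 204.7], [-0.97, 0.22, 0.06, -593.83], [-0.0, -0.26, 0.97, 374.02], [0.0, 0.0, 0.0, 1.0]] 374.77556617993946 [0.01741637 0.         0.         0.         0.        ]
{'time': 0.15, 'qpos': array([ 1.27277876,  0.52187638, -0.03631225,  1.59988097,  0.02123191,
        1.02108294, -0.11280196]), 'qvel': array([ 0.00089831, -0.00141419,  0.00034998, -0.00155812,  0.00034989,
       -0.00214028, -0.00033257]), 'joint_efforts': array([ 1.09490891e-03, -9.27388787e+01,  1.97980084e+00, -3.70056689e+01,
        1.78013637e-02,  6.44781481e-03, -3.02655496e-05]), 'eef_pos': array([ 141.05441238, -608.61597117,  230.85716562]), 'tool_rot': array([[ 2.25841483e-01, -9.74164023e-01, -2.83313535e-04],
       [-9.74163687e-01, -2.25841642e-01,  8.14282740e-04],
       [-8.57228944e-04,  9.20949363e-05, -9.99999628e-01]]), 'ft_force': array([ 0.30827984, -0.50554024,  0.72238128]), 'torque': array([-0.00022926,  0.00796863, -0.0011186 ]), 'finger_gap': 85.60993876687968} -18.700000000000003
```

View pics/scene0.png

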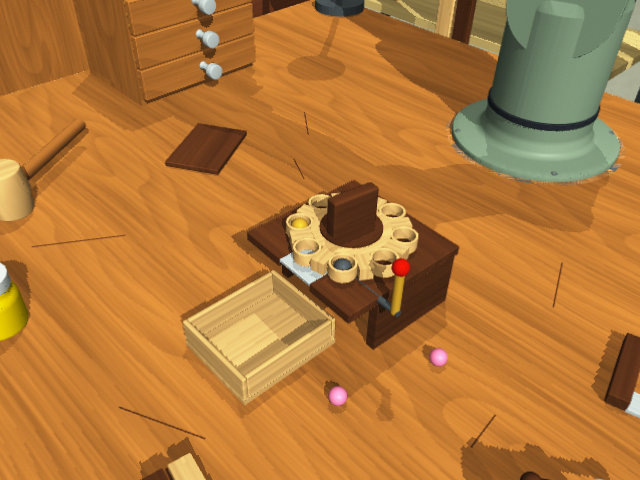

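View pics/top0.png

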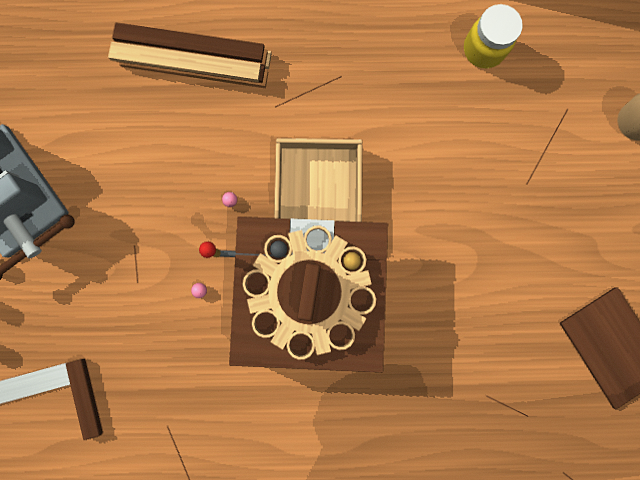

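```bash
cat > meas.py <<'E'
from h import *
def blob(c,lo,hi,box,n=1):
    hsv=cv2.cvtColor(c['image'],cv2.COLOR_BGR2HSV); m=cv2.inRange(hsv,lo,hi)
    k=np.zeros_like(m); x0,y0,x1,y1=box; k[y0:y1,x0:x1]=m[y0:y1,x0:x1]
    N,L,S,C=cv2.connectedComponentsWithStats(k)
    o=sorted(range(1,N),key=lambda i:-S[i,4])[:n]
    return [(np.round(C[i],1),S[i]) for i in o]
E
python3 - <<'E'
from meas import *
import pickle
c=pickle.load(open('top0.pkl','rb')); s=pickle.load(open('scene0.pkl','rb'))
im=c['image'][130:380,190:400]; cv2.imwrite('pics/topcrop.png',cv2.resize(im,None,fx=2.4,fy=2.4,interpolation=cv2.INTER_CUBIC)[:600])
im=s['image'][170:350,230:470]; cv2.imwrite('pics/scenecrop.png',cv2.resize(im,None,fx=3,fy=3,interpolation=cv2.INTER_CUBIC))
r=blob(c,(0,200,120),(5,255,255),(180,220,230,270)); print('red top',r, onplane(c,*r[0][0],146))
r2=blob(s,(0,200,120),(5,255,255),(380,250,420,290)); print('red sc',r2, onplane(s,*r2[0][0],146))
b=blob(c,(18,120,90),(28,255,255),(340,248,366,273)); print('brass',b,onplane(c,*b[0][0],100))
# handle top & carcass rim, from depth
H,W=c['range_z'].shape
P=np.full((H,W,3),np.nan)
for v in range(120,390):
  for u in range(180,410):
    if c['range_z'][v,u]>0: P[v,u]=depthpt(c,u,v)
np.save('P.npy',P)
for nm,z0,z1 in (('handle',150,162),('wheeltop',103,112),('rim',36,44),('deck',84,96)):
    m=((P[...,2]>z0)&(P[...,2]<z1)); 
    if nm in('handle',): m[:, :250]=0
    if nm=='rim': m[222:]=0
    pts=P[m][:,:2].astype(np.float32); zz=np.median(P[m][:,2])
    print(nm,len(pts),zz,pts.mean(0),cv2.minAreaRect(pts), cv2.minEnclosingCircle(pts))
E
```

```text
red top [(array([206.2, 248.8]), array([199, 242,  15,  15, 169], dtype=int32))] [558.19926136 159.71985311 146.        ]
red sc [(array([400.9, 267. ]), array([392, 259,  18,  17, 249], dtype=int32))] [558.77042319 160.57192964 146.        ]
brass [(array([351.3, 260.1]), array([343, 252,  17,  17, 236], dtype=int32))] [546.14434831   2.65181381 100.        ]
handle 869 155.2179416434857 [511.52737  51.34528] ((511.7932434082031, 51.331787109375), (15.981700897216797, 59.98398971557617), 80.0603256225586) ((511.9129333496094, 52.09122848510742), 30.126646041870117)
wheeltop 8813 106.89188198157262 [513.23956   51.035736] ((509.26910400390625, 62.608821868896484), (142.52395629882812, 165.28103637695312), 12.647421836853027) ((522.4501953125, 68.8245620727539), 94.71499633789062)
rim 1095 38.66235994380111 [668.38684  37.45427] ((653.1323852539062, 38.07836151123047), (110.0279769897461, 103.10652923583984), 87.55143737792969) ((652.2682495117188, 37.364601135253906), 74.20816040039062)
deck 12943 89.03221368112645 [505.5869    52.433926] ((510.29400634765625, 62.703033447265625), (199.2462158203125, 172.7075653076172), 86.64546966552734) ((509.92144775390625, 51.52862548828125), 122.01315307617188)
```

View pics/topcrop.png

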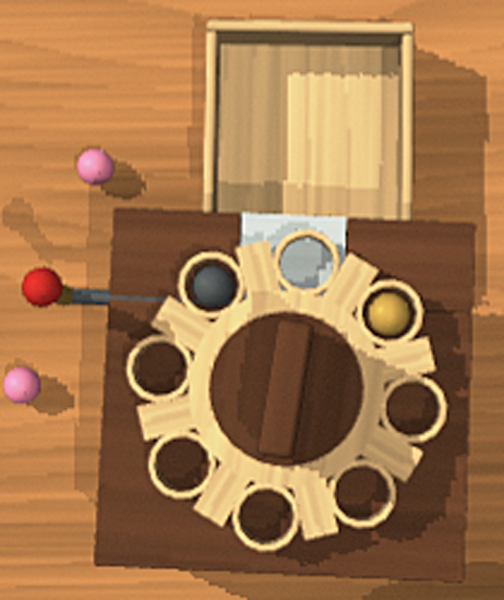

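View pics/scenecrop.png

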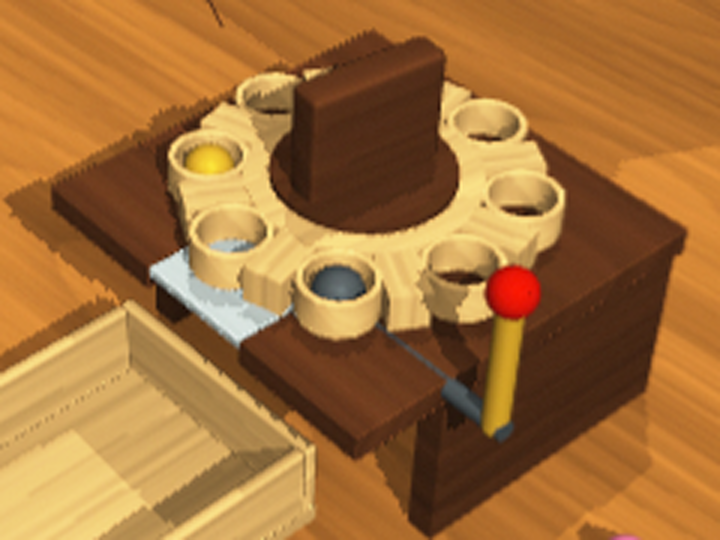

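```bash
python3 - <<'E'
from h import *
import pickle
s=pickle.load(open('scene0.pkl','rb'))
for u,v in ((80,5),(145,98),(254,70),(250,3),(150,5),(20,40),(5,270),(10,165),(338,8),(210,70),(560,15)):
    print((u,v),np.round(depthpt(s,u,v)), s['range_z'][v,u])
a=np.deg2rad(-9.9)
for sg in (1,-1):
  for d in (0,30,54):
    t=a+np.deg2rad(d)
    x=sg*np.array([-np.sin(t),np.cos(t),0]); z=np.array([0,0,-1.]); R=np.c_[x,np.cross(z,x),z]
    print(sg,d,[None if (q:=inverse_kinematics([511.7,51.3,zz],R)) is None else np.round(q,2) for zz in (120,280)])
E
```

```text
(80, 5) [ 432. -700.  135.] 1138.9633
(145, 98) [ 428. -534.   17.] 1128.6176
(254, 70) [ 181. -528.   -3.] 1268.6425
(250, 3) [ 177. -534.  126.] 1189.8563
(150, 5) [ 390. -530.  172.] 1045.4414
(20, 40) [  358. -1276.  -124.] 1659.5741
(5, 270) [ 815. -181.   75.] 694.1791
(10, 165) [ 719. -390.   70.] 861.258
(338, 8) [-155. -621.   16.] 1484.8059
(210, 70) [ 313. -489.   51.] 1142.4727
(560, 15) [ 81.  27. 229.] 869.4762
1 0 [array([ 0.38,  0.63, -0.82,  1.96,  0.63,  0.83,  0.61]), array([ 0.57,  0.46, -1.07,  1.79,  0.44,  1.15,  0.76])]
1 30 [array([ 0.53,  0.74, -1.07,  1.95,  0.81,  0.96,  0.98]), array([ 0.67,  0.56, -1.27,  1.79,  0.57,  1.23,  1.17])]
1 54 [array([ 0.63,  0.87, -1.28,  1.95,  0.96,  1.11,  1.28]), array([ 0.67,  0.56, -1.27,  1.79,  0.57,  1.23,  1.58])]
-1 0 [array([ 0.05,  0.52, -0.35,  1.97,  0.27,  0.69, -2.22]), array([ 0.3 ,  0.35, -0.66,  1.8 ,  0.24,  1.07, -2.19])]
-1 30 [array([ 0.17,  0.55, -0.52,  1.97,  0.4 ,  0.73, -1.81]), array([ 0.34,  0.36, -0.72,  1.8 ,  0.27,  1.08, -1.69])]
-1 54 [array([ 0.22,  0.56, -0.59,  1.96,  0.45,  0.75, -1.44]), array([ 0.38,  0.37, -0.77,  1.8 ,  0.29,  1.09, -1.3 ])]
```

View pics/wrist0.png

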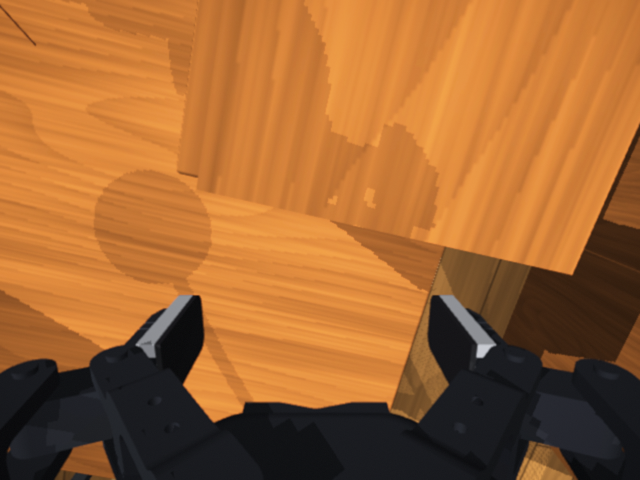

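```bash
python3 - <<'E'
from h import *
import pickle
c=pickle.load(open('wrist0.pkl','rb'))
for u,v in ((300,100),(250,185),(550,240),(60,400),(190,160),(470,260)):
    print((u,v),np.round(depthpt(c,u,v)))
a=np.deg2rad(-9.9); x=np.array([-np.sin(a),np.cos(a),0]); z=np.array([0,0,-1.]); R=np.c_[x,np.cross(z,x),z]
for p in ([141,-609,400],[141,-609,450]): print(inverse_kinematics(p,read_state()['tool_rot']))
for p in ([511.7,51.3,300],[511.7,51.3,400]): print(inverse_kinematics(p,R))
E
```

```text
(300, 100) [ 218. -584.  201.]
(250, 185) [ 177. -569.  201.]
(550, 240) [ 184. -713.  201.]
(60, 400) [ 133. -549.  299.]
(190, 160) [ 180. -537.  188.]
(470, 260) [  -49. -1150.  -747.]
[ 1.26496713  0.40646303 -0.02494345  1.35245142  0.01004141  1.38366258
 -0.10281095]
[ 1.26166134  0.39354595 -0.02049362  1.25195127  0.00788541  1.49703425
 -0.10084339]
[ 0.57185078  0.43546729 -1.05883879  1.76502537  0.4084414   1.18341888
  0.79184124]
[ 0.58280298  0.33603238 -1.04931646  1.60286319  0.29577263  1.37509933
  0.8975273 ]
```

```bash
cat >> h.py <<'E'
def Rz(deg,sg=1):
    t=np.deg2rad(deg); x=sg*np.array([-np.sin(t),np.cos(t),0]); z=np.array([0,0,-1.]); return np.c_[x,np.cross(z,x),z]
E
python3 - <<'E'
from h import *
p=read_state()['eef_pos']
movel([p[0],p[1],360],max_speed=250)
goto_joints([-0.1,0.35,0,1.6,0,1.19,0.8])
s=read_state();print(s['time'],s['eef_pos'])
for d in (0,54): print(np.round(inverse_kinematics([511.7,51.3,121],Rz(-9.9+d)),2))
movep([511.7,51.3,200],Rz(-9.9))
s=read_state();print(s['time'],s['eef_pos'],s['qpos'],s['ft_force'])
import pickle
for n in ("wrist","scene"):
    c=camera(n); cv2.imwrite(f'pics/{n}1.png',c['image']); pickle.dump(c,open(n+'1.pkl','wb'))
E
```

```text
3.4583 [576.05480966  -2.58886682 334.3427792 ]
[-0.13  0.51 -0.11  1.98  0.09  0.66  1.1 ]
[-0.01  0.51 -0.28  1.98  0.22  0.68  1.92]
4.1333 [513.01705292  50.62635494 201.11129173] [-0.1195061   0.38773125 -0.12163023  1.91482942  0.06217368  0.84096721
  1.12075132] [0.05423039 0.11930189 0.08625003]
```

View pics/wrist1.png

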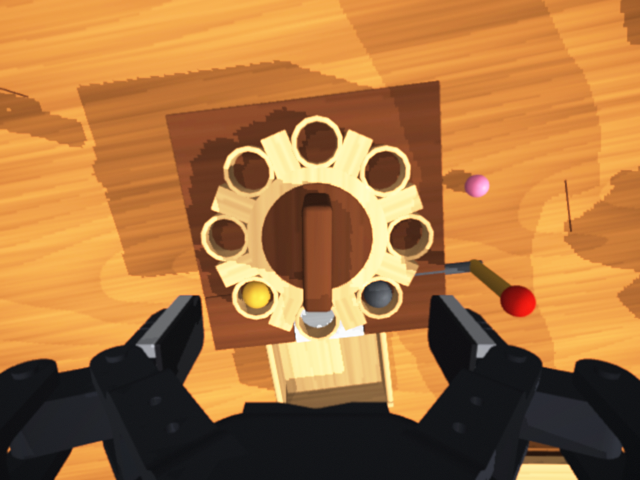

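```bash
python3 - <<'E'
from h import *
g=movel([511.7,51.3,124],Rz(-9.9),max_speed=100,guard=10)
s=read_state();print(g,s['time'],s['eef_pos'],s['ft_force'])
clamp()
s=read_state();print(s['time'],s['eef_pos'],s['ft_force'],s['torque'],s['finger_gap'])
E
```

```text
False 5.1417 [512.03680122  51.32089392 124.48588035] [-0.0404875   0.31628236 -0.09696541]
5.775 [511.82842255  51.69400108 124.25971748] [-1.17206015  2.40711254  5.56001982] [0.37152272 0.33478302 0.04835451] 15.466589857337087
```

```bash
python3 - <<'E'
from h import *
import pickle
for a in (3,16,29,42,44.5):
    movep([511.7,51.3,124],Rz(a)); s=read_state()
    print(a,round(s['time'],2),np.round(s['eef_pos'],1),np.round(s['ft_force'],1),round(s['finger_gap'],1))
wait(0.2)
for n in ("wrist","scene","top"):
    c=camera(n); cv2.imwrite(f'pics/{n}2.png',c['image']); pickle.dump(c,open(n+'2.pkl','wb'))
w=cv2.imread('pics/scene2.png')[170:350,230:470]; t=cv2.imread('pics/top2.png')[180:380,200:400]
cv2.imwrite('pics/cmp2.png',np.hstack([cv2.resize(w,(480,400)),cv2.resize(t,(320,400))]))
E
```

```text
3 6.08 [511.8  51.9 124.3] [-1.6  4.9  5.6] 15.2
16 6.38 [511.8  52.1 124.3] [-1.3  5.9  6.7] 15.0
29 6.67 [511.7  52.3 124.3] [-2.7  7.6  7.8] 15.4
42 6.97 [511.6  52.4 124.2] [-4.2  8.4  7.6] 15.1
44.5 7.22 [511.6  52.5 124.3] [-4.4  8.1  8.6] 14.9
```

View pics/wrist2.png

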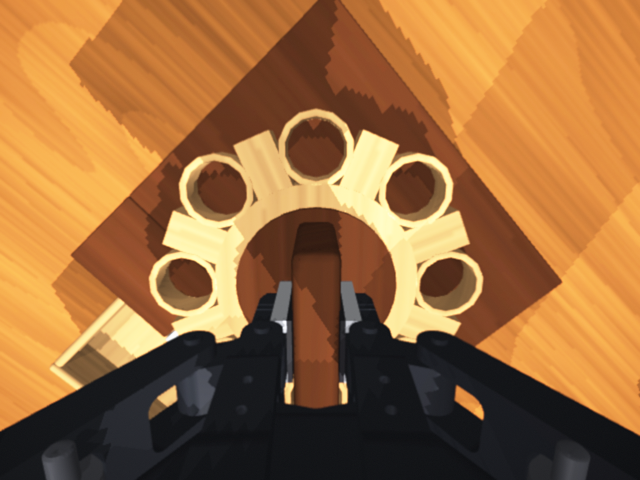

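View pics/cmp2.png

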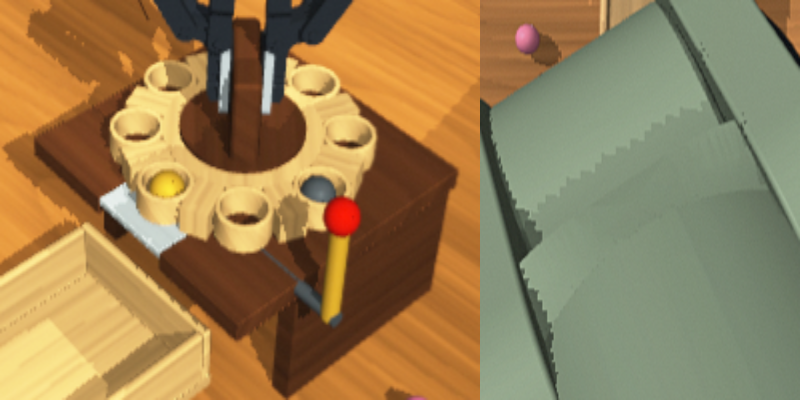

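```bash
cat > tip.py <<'E'
from meas import *
A=np.deg2rad(-3.3); ex=np.array([np.cos(A),np.sin(A)]); ey=np.array([-ex[1],ex[0]]); AX=np.array([511.9,51.5]); O=AX+40*ex
def tf(p): d=np.array(p[:2])-O; return np.round([d@ex,d@ey],1)
def w(x,y,z): p=O+x*ex+y*ey; return np.array([p[0],p[1],86+z])
E
python3 - <<'E'
from tip import *
import pickle
s=pickle.load(open('scene2.pkl','rb'))
c0=pickle.load(open('scene0.pkl','rb'));
print('start brass', tf(onplane(pickle.load(open('top0.pkl','rb')),351.3,260.1,100)))
for nm,c,box in (('s0',c0,(285,212,315,238)),('s2',s,(298,240,332,272))):
    hsv=cv2.cvtColor(c['image'],cv2.COLOR_BGR2HSV);m=cv2.inRange(hsv,(20,170,90),(30,255,255));k=np.zeros_like(m);x0,y0,x1,y1=box;k[y0:y1,x0:x1]=m[y0:y1,x0:x1]
    N,L,S,C=cv2.connectedComponentsWithStats(k); i=1+S[1:,4].argmax(); pts=np.argwhere(L==i)[:,::-1].astype(np.float32)
    cc,r=cv2.minEnclosingCircle(pts); print(nm,S[i],cc,r,tf(onplane(c,*cc,100)))
    P=np.array([depthpt(c,int(u),int(v)) for u,v in pts])
    # sphere fit with known radius
    from scipy.optimize import least_squares
    f=least_squares(lambda q:np.linalg.norm(P-np.r_[q,100],axis=1)-10,P.mean(0)[:2],loss='soft_l1'); print('sphere',tf(f.x),f.cost)
    print('wheel pocket expected',)
print(tf(onplane(s,*blob(s,(0,200,120),(5,255,255),(320,230,430,300))[0][0],146)))
E
```

```text
start brass [ -3.  -46.8]
s0 [292 218  16  10 129] (299.5, 223.5) 7.648629188537598 [ -4.9 -48.3]
sphere [ -3.4 -47.2] 59.71159437780537
wheel pocket expected
s2 [305 247  18  12 167] (313.4117736816406, 254.0) 8.646367073059082 [17.8  3.2]
sphere [17.5  2.5] 92.50540182459632
wheel pocket expected
[  0.5 111.6]
```

```bash
python3 - <<'E'
from tip import *
import pickle
movep([511.8,51.6,124],Rz(41.3)); wait(0.2)
open_gripper()
s=read_state(); print(s['time'],s['ft_force'],s['finger_gap'])
movel([511.8,51.6,215],max_speed=200)
# move aside toward lever pre-push side: behind (-x) and +y of the knob
q=inverse_kinematics(w(-45,115,150),Rz(41.3)); print(q)
movep(w(-45,150,150),Rz(-3.3))
s=read_state(); print(s['time'],s['eef_pos'],s['qpos'])
clamp()
for n in ("wrist","scene","top"):
    c=camera(n); cv2.imwrite(f'pics/{n}3.png',c['image']); pickle.dump(c,open(n+'3.pkl','wb'))
E
```

```text
8.7083 [ 0.74998888 -0.80883814  0.11588181] 85.38226031069314
[-0.10337929  0.40657585 -0.42427895  1.80414675  0.1982851   0.97275733
  1.68231416]
10.275 [515.42452582 200.69969573 235.29364629] [-0.2884472   0.41240414 -0.25505792  1.77708409  0.12331783  0.96892653
  0.92116344]
```

View pics/scene3.png

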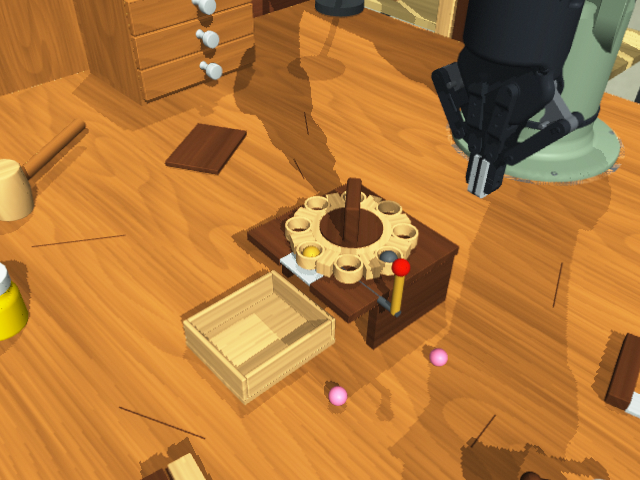

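View pics/top3.png

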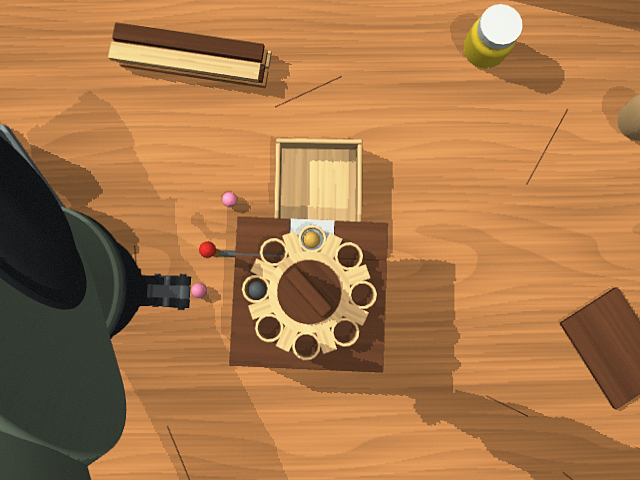

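```bash
python3 - <<'E'
from tip import *
import pickle
c=pickle.load(open('top3.pkl','rb')); c0=pickle.load(open('top0.pkl','rb'))
b=blob(c,(18,120,90),(28,255,255),(300,227,325,252)); print(b,tf(onplane(c,*b[0][0],100)))
# flap visible (bluish/white) mid-line
for cc in (c0,):
  hsv=cv2.cvtColor(cc['image'],cv2.COLOR_BGR2HSV); m=cv2.inRange(hsv,(90,10,120),(130,120,255)); m[:215]=0;m[228:]=0;m[:,:280]=0;m[:,350:]=0
  v,u=np.nonzero(m); print(u.min(),u.max(),v.min(),v.max(),tf(onplane(cc,u.min(),222,90)),tf(onplane(cc,u.max(),222,90)))
P=np.load('P.npy'); m=(P[...,2]>103)&(P[...,2]<112); m[:, :238]=0; m[:,380:]=0
im=cv2.resize(c['image'][200:310,190:330],None,fx=5,fy=5,interpolation=cv2.INTER_CUBIC); cv2.imwrite('pics/crop3.png',im)
E
```

```text
[(array([310.8, 239.2]), array([303, 231,  17,  17, 215], dtype=int32))] [19.   0.3]
309 333 220 227 [39.8  3.3] [ 41.  -24.6]
```

View pics/crop3.png

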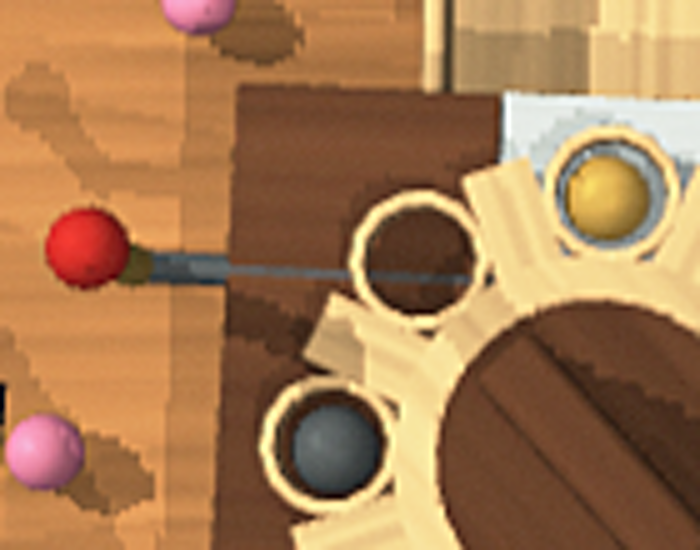

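The crop shows the brass ball at top-image pixel (311,239), which is (19.0, 0.3) in the tipper frame, so it sits over the middle of the flap. The dark steel ball is at (256,289), in its pocket and off the flap. There are three round-topped candidates for the knob. The red one at (207,249) stands on the brass rod and is the lever. The two pink balls at (230,199) and (198,290) lie loose on the table and are look-alikes. Next I push the lever.

```bash
python3 - <<'E'
from tip import *
import pickle
movel(w(-45,112,110),Rz(-3.3),max_speed=200)
movel(w(-45,112,36),max_speed=150,guard=10)
s=read_state(); print(s['time'],tf(s['eef_pos']),s['ft_force'],s['finger_gap'])
g=movel(w(34,112,36),max_speed=45,guard=7)
s=read_state(); print(g,s['time'],tf(s['eef_pos']),s['ft_force'])
wait(0.3)
for n in ("wrist","scene","top"):
    c=camera(n); cv2.imwrite(f'pics/{n}4.png',c['image']); pickle.dump(c,open(n+'4.pkl','wb'))
E
```

```text
12.2583 [-44.6 112.6] [0.45779009 0.22926789 0.7820491 ] -0.07658577912806246
True 13.7167 [ 26.8 112. ] [-4.23706677  0.06031211  4.52229243]
```

View pics/scene4.png

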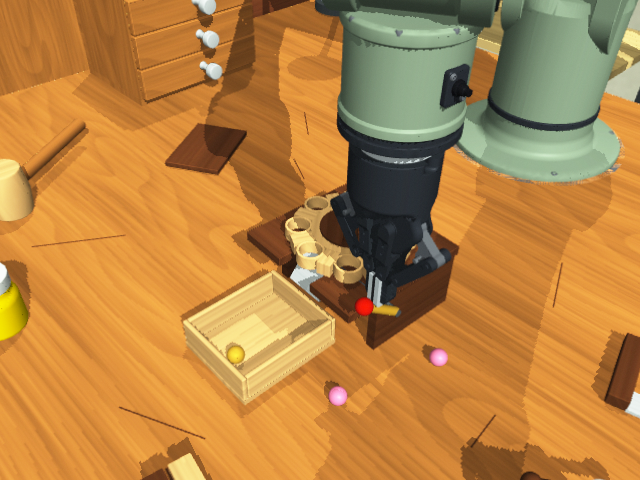

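The lever reached its stop with the TCP at 26.8 mm (I expected about 25), and the brass ball is in the box at (236,354). I'll back off and check.

```bash
python3 - <<'E'
from tip import *
import pickle
movel(w(-45,114,36),max_speed=150)
movel(w(-45,150,150),max_speed=200)
wait(0.5)
c=camera("top"); cv2.imwrite('pics/top5.png',c['image']); s=camera('scene'); cv2.imwrite('pics/scene5.png',s['image'])
r=blob(c,(0,200,120),(5,255,255),(180,190,240,270)); print(r,tf(onplane(c,*r[0][0],123)))
r=blob(s,(0,200,120),(5,255,255),(330,230,430,330)); print(r,tf(onplane(s,*r[0][0],123)))
m=[]
c0=pickle.load(open('top0.pkl','rb'))
for q in (c0,c):
    P=[depthpt(q,u,v) for v in range(120,220) for u in range(260,380)]; P=np.array(P); P=P[(P[:,2]>36)&(P[:,2]<44)&(P[:,0]>640)]
    print(P[:,:2].max(0),P[:,:2].min(0))
d=cv2.absdiff(c['image'][130:215,265:375],c0['image'][130:215,265:375]).max(2); print((d>40).sum())
cv2.imwrite('pics/fin.png',np.hstack([cv2.resize(c['image'][130:380,190:400],(400,480)),cv2.resize(s['image'][170:410,180:480],(400,480))]))
print(read_state()['time'])
E
```

```text
[(array([212.6, 208.1]), array([206, 202,  14,  14, 156], dtype=int32))] [ 47.  110.6]
[(array([363.8, 306. ]), array([355, 297,  18,  19, 273], dtype=int32))] [ 47.4 111.1]
[705.21264443  92.85313333] [640.00648821 -18.58615392]
[705.23512806  92.74676869] [640.13054175 -18.51174759]
411
16.1417
```

View pics/fin.png

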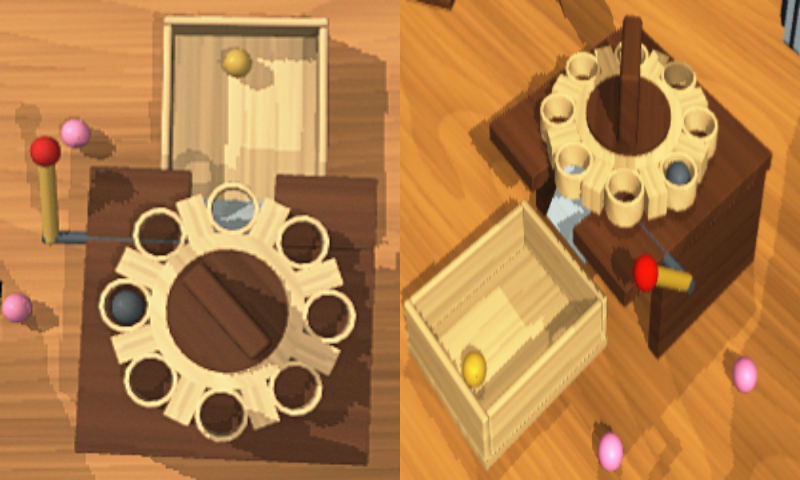

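The final picture shows the brass ball inside the box at (237,62) of the crop, and the steel ball still in its pocket at (127,305). The knob is 47 mm out, so the lever is at its stop. The box edges have moved less than 0.2 mm.

```bash
python3 -c "
from workcell import *
finish_job()"
```

```text
the job is handed in; nothing more can be done
```

The brass ball is in the box, and I handed the job in at about 16 s on the robot's clock. No verdict was reported.

- **Wheel:** I pinched the bar handle and turned the wheel about 51° with the flap shut. The first turn overshot by about 3 mm, so I turned it back. That left the brass ball at (19.0, 0.3) mm in the tipper frame, against a target of (20, 0).
- **Lever:** I pushed it away from the wheel with closed fingers until the force guard tripped at the stop. After the arm backed off, both cameras put the knob 47 mm out, as specified for full travel.
- **Final checks:** The brass ball lies on the box floor and the dark steel ball is still in its pocket. The box edges have moved less than 0.2 mm. The pink balls were not touched, and the robot is clear of everything.

No final check failed. The only disagreement was 1–2 mm between the two cameras on the brass ball's start position, within calibration.

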